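Snap the hob knob back on its spindle and hold it in to light the burner

TASK

One control knob of the two-burner gas hob was pulled off for cleaning: pick up that loose black knob, set it on the bare brass spindle with its pointer to the off dot (the D-shaped bore fits only that way) and press straight down until it snaps home. Do not stop at the click: keep pressing until the sprung spindle is pushed all the way in and, keeping it pushed in, turn the knob a quarter turn anticlockwise to the large flame mark. Finish there, still gripping the knob and holding it pushed in at the large flame, as one does while a burner catches; do not knock over or shift the other things and leave the other knob at off.

Things in the scene. Friction and masses are not known exactly. Their poses are not given: they have to be found in the camera images.
- knob: the loose control knob, black plastic, 36 to 59 g, standing on the worktop beside the hob. Origin: centre of its underside; z up; x along its pointer (white line on top, from the middle to the +x end). A round skirt, 42 mm across, 9 mm high, carries an upright grip bar 40 mm long (x), 16 mm wide (y), 9 to 33 mm above the origin.
- knob_grip (a point): middle of the loose knob's grip bar, 28 mm above its origin. Pinch the bar across its width (along the knob's y) from above, the tool point here; the fingertips then just touch the skirt and can push on it.
- knob_bore (a point): mouth of the D-shaped bore in the knob's underside, at its origin: 20 mm deep, 11.2 mm across, its flat on the -y side 3.1 mm from the axis, 0.6 mm clear of the spindle all round; it goes on only when knob and spindle point the same way, within about 0.1 rad.
- spindle_tip (a point): top end, on the axis, of the bare upright brass spindle in the black glass; 27.5 mm above the glass (35.5 mm above the worktop) when out; it sinks and turns with the spindle. D section 10 mm across, flat on its -y side, top 3 mm tapered. Its x axis faces the white off dot at turn 0: the knob's pointer must point that way to go on. Knob fully home: its origin 20 mm below this point.
- detent (a point): on the spindle's axis, 13.5 mm below its tip: two sprung rollers in its round sides here make the click. Lowering the knob, resistance starts with the knob's origin about 10 mm below the tip, peaks at about 8 N (more if off-centre: the spindle may then sink first), falls to nothing by 14 mm; from 17 mm the rollers pull the knob on, to 20 mm.
- plunger (a joint): how far the bare spindle is pushed in (straight down), m: 0 out, 0.006 at its stop; the spring takes 11 N to start and 14.6 N at the stop. A knob that is home has its underside 7.5 mm above the glass (15.5 mm above the worktop) with the spindle out, 1.5 mm above the glass when fully in.
- spindle (a joint): turn of the bare spindle, rad: 0 at off, grows anticlockwise seen from above; large flame at 1.57, small flame at 3.14, stop at 3.3. Light drag, 0.03 N m. The knob has up to about 0.15 rad of play on it, so the spindle may lag the knob by that much.
- hob: gas hob, black glass plate 510 mm (x) by 300 mm (y), top 8 mm above the worktop, fixed; origin: centre of its underside, x away from the robot. Its valves are at x -205, y +50 and -50 mm; either may be the bare one. Pan supports up to 53 mm high begin at x -124 mm. Marks round each valve: white off dot at +x, large orange flame at +y, small at -x. A pan, 143 mm high, stands on the rear half.
- fitted_top (a point): top of the other control knob, already fitted on its valve, same shape as the loose one, pointing to off; point in the middle of its top, 48.5 mm above the worktop; leave it alone
- fitted_knob (a joint): turn of the other knob, rad: 0 at off
- paprika: spice jar with red cap, 44 mm across, 95 mm high, origin under its centre; bystander
- oregano: spice jar with green cap, 44 mm across, 95 mm high, origin under its centre; bystander
- salt: white salt shaker with steel top, 42 mm across, 84 mm high, origin under its centre; bystander
- timer: white and yellow kitchen timer, 60 mm across, 57 mm high, origin under its centre; bystander
- oil: amber oil bottle, 60 mm across, 210 mm high, origin under its centre; bystander
- mug: blue mug, 80 mm across, 90 mm high, origin under its centre; bystander
Not all that is in view belongs to the job. Leave any orange or pink look-alike of the knob alone.

How it is judged:
On the way, in this order (a step that is already met when the one before it is completed fails the run):
1. the knob is picked up off the worktop in the fingers (height (world z) of knob above 0.03 m and contact force between the fingers and knob above 2 N), for 0.1 s.
2. the knob, in the fingers, has snapped home on the spindle while the spindle is still near off (z of knob in the frame of spindle_tip below -0.018 m and horizontal distance between knob and spindle_tip below 0.003 m and angle between knob's own z axis and vertical below 0.1 rad and contact force between the fingers and knob above 2 N and value of joint spindle below 0.3 rad), for 0.1 s.
3. the knob, pushed in, has been turned to the large flame (z of knob in the frame of spindle_tip below -0.018 m and horizontal distance between knob and spindle_tip below 0.003 m and angle between knob's own z axis and vertical below 0.1 rad and contact force between the fingers and knob above 2 N and value of joint plunger above 0.0035 m and value of joint spindle between 1.22 and 1.92 rad), for 0.2 s.
At the end, for the whole second after the job is handed in: Knob home on the spindle (origin 18 mm or more below its tip, within 3 mm of the axis, tilt under 0.1 rad), gripped (over 2 N); spindle held in over 3.5 mm and turned 1.22 to 1.92 rad; other knob under 0.2 rad; bystanders upright, within 30 mm of their starts (all of step 3 and value of joint fitted_knob below 0.2 rad and distance of each of paprika, oregano, salt, timer, oil, mug from where it was at the start of the episode below 0.03 m and angle between each of paprika, oregano, salt, timer, oil, mug's own z axis and vertical below 0.2 rad); the arm keeps its last pose, push and grip.
It fails at once if the spindle turned more than 0.4 rad while not pushed in (less than 1.5 mm) (value of joint spindle above 0.4 rad and value of joint plunger below 0.0015 m).
It fails at once if the other knob turned more than 0.2 rad (value of joint fitted_knob above 0.2 rad).
It fails at once if a bystander shifted more than 30 mm or tipped over (distance of any of paprika, oregano, salt, timer, oil, mug from where it was at the start of the episode above 0.03 m or angle between any of paprika, oregano, salt, timer, oil, mug's own z axis and vertical above 0.4 rad).
It also fails if it takes over 45 s, if anything falls off the work surface, if the arm or the gripper's body presses on something with over 40 N, if the wrist force passes 120 N, or if a joint passes its speed limit or range.

ROBOT

A 6-joint arm with a two-finger parallel gripper is mounted at the origin on the work surface. World frame = base frame: x ahead of the robot, y to its left, z up, the work surface at z = 0. Lengths are in m, angles in rad, forces in N, time in s.
With the tool pointing down it reaches from about 0.325 to 0.9 m from the base axis. Payload 6.1 kg.
Tool frame: the origin (TCP) lies between the finger pads, 19 mm behind the fingertips; this is the grasp point; z points along the fingers, y is the line along which they close (so a half turn about z gives the same grasp; the last joint's range is limited). The gripper opens to 85 mm and grips with 20 to 120 N. Pads are 22 mm wide; open, the fingers measure 114 mm over their backs; the gripper's body (76 mm by 85 mm) begins 54 mm behind the grasp point. The pads swing forward as they close: fully open they stand 13 mm farther back than shut.
Start: joints at [1.177, 0.22, 1.526, -0, 1.395, -0.126], TCP at [0.165, 0.603, 0.25] pointing down, gripper open.
Joint ranges: [-2.98, 2.98], [-0.91, 2.08], [0.09, 2.57], [-1.24, 4.39], [0.2, 2.65], [-2.68, 2.68]. Speed limits (rad/s): [2.57, 2.57, 3.01, 3.14, 3.14, 3.14].

INTERFACE

Orientations are given as a rotation vector (axis times angle).
In Python, from rig import r, capture gives the robot as it stands. The module is installed in compiled form; this text tells all that it offers.
- The arm moves only by the tool servo_tool, never from a script. Its arguments are lists of equal length, an entry for each row: "translation": the shift along the tool's x, y, z in mm, a list of three; "rotation": the turn, a rotation vector about the tool's x, y, z in rad, a list of three. A call has 1 to 5 rows; each row shifts and turns the commanded pose from where the row before left it, along the tool's axes as they then stand; what a row does not reach is not made up. A row lasts 1/8 s, in which the tool goes at most 62.5 mm and 10.7 degrees, less where a joint would pass 70% of its speed; a pose out of reach is approached as far as the arm can. A call is refused whole if a number of a shift passes 62.5 or a number of a turn 0.188, either way. A call with a gripper value outside its range is refused whole. "jaw" is the opening, from -1 (shut) to 1 (fully open), set as the call begins (left out, the last holds). The fingers move at their own pace and stop on an object; "squeeze" is the grip in N (left out, the last holds). Time passes only in rows, so rows that do not move let the fingers close. It gives the time, the measured TCP pose, the force, the opening and the grip force at its end, in the units of the state.
- r.get_state(): the state, without advancing time (a new reading comes with each control period).
- capture(name): name is "scene" or "top"; returns a dict with "color" (400x640x3 uint8, red, green, blue), "fx", "fy", "cx", "cy" (pixels), "pose" (4x4, takes a point from camera to world coordinates). Camera axes: x right, y up, looking along -z (the intrinsics and any distortion apply to the point x, -y, -z); pixel columns grow to the right and rows downward; lengths in m; the calibration is good to about 2 mm. A picture is of the moment at which its call begins. There is no depth.
- r.sign_off(): hands the job in; it is judged then, once.
The state is a dict: "clock": time; "q": joint angles; "dq": joint speeds; "effort": joint torques, N m; "eef_pos": TCP position; "tool_rot": TCP orientation; "ft_force": force on the tool from outside, world axes, zero at the start; "wrist_torque": the same for the moment, N m; "opening": opening from 0.0 (shut) to 1.0 (fully open); "grasp_force": force on a finger pad.
Only numpy, scipy, OpenCV 4.12 (cv2) and the standard library are available. Lean on these libraries where they do the work, as an engineer would, in place of code of your own. Each camera call takes 0.05 s, during which the arm holds its last target. There are 200 camera calls.

## Working session

There is one attempt and no reset: what is moved stays moved. The work goes in short steps, Python scripts to look and compute and a tool call to move; the robot and the scene stay as the last step left them, time stands still between calls to the robot, and variables do not carry over. Pictures are saved under pics/ and viewed, at most 10 in all, crops included, and the job is handed in when it is done.

Besides the shell and the picture viewer there is one more tool, called after ">>>" as name(argument=value, ...), one argument or row to a line, values as JSON. servo_tool: Moves the arm, as the interface text tells. Its arguments: {"type":"object","properties":{"translation":{"type":"array"},"rotation":{"type":"array"},"jaw":{"type":"number"},"squeeze":{"type":"number"}},"required":["translation","rotation"]}

```bash
mkdir -p pics; python3 - <<'E'
from rig import r,capture
import cv2,pickle,numpy as np
np.set_printoptions(precision=4,suppress=True)
for n in("scene","top"):
    c=capture(n);pickle.dump(c,open(f"{n}0.pkl","wb"))
    cv2.imwrite(f"pics/{n}0.png",c["color"][:,:,::-1])
    print(n,c.keys(),c["fx"],c["fy"],c["cx"],c["cy"]);print(c["pose"])
print(r.get_state())
E
```

```text
scene dict_keys(['color', 'fx', 'fy', 'cx', 'cy', 'pose']) 378.6818066413128 378.6818066413128 317.7961216629163 198.48952230224964
[[-0.4627 -0.7037  0.5392  1.0603]
 [ 0.8865 -0.3701  0.2776  0.2831]
 [ 0.0042  0.6065  0.7951  0.7913]
 [ 0.      0.      0.      1.    ]]
top dict_keys(['color', 'fx', 'fy', 'cx', 'cy', 'pose']) 403.8315980125903 403.8315980125903 325.7512805383858 195.71993719289603
[[-0.024   0.9914 -0.1284  0.4146]
 [-0.9995 -0.0212  0.023   0.0335]
 [ 0.0201  0.1289  0.9915  1.2085]
 [ 0.      0.      0.      1.    ]]
{'clock': 0.1, 'q': array([ 1.1769,  0.2212,  1.5275, -0.    ,  1.3947, -0.1261]), 'dq': array([ 0.0007, -0.003 , -0.0014,  0.0009,  0.0006,  0.0016]), 'effort': array([  0.0012, -49.8249, -39.0546,  -0.0002,   0.0058,   0.    ]), 'eef_pos': array([0.1652, 0.6023, 0.249 ]), 'tool_rot': array([-0.4193, -3.113 ,  0.0027]), 'ft_force': array([-0.0244,  0.1278, -0.5575]), 'wrist_torque': array([ 0.0327,  0.019 , -0.0078]), 'grasp_force': 0.0, 'opening': 0.9996792378761481}
```

View pics/scene0.png

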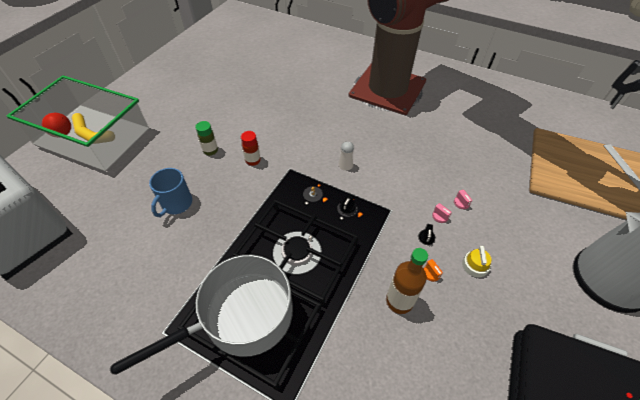

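View pics/top0.png

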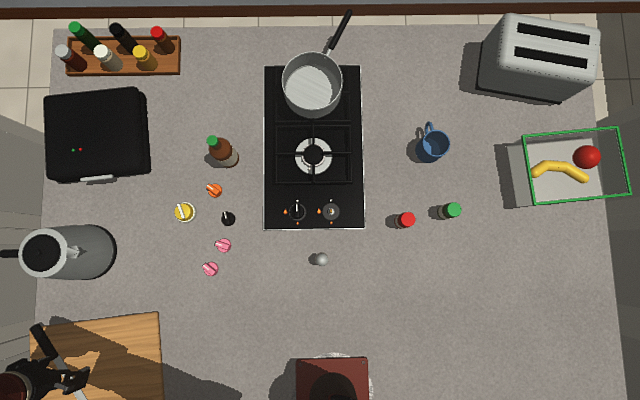

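The scene view shows the loose black knob at (428,235), orange look-alike at (433,270), pink ones at (442,213) and (463,199), the fitted knob at (347,207) and the bare spindle at (313,193). In the top view they are at (228,218), (214,190), (222,245), (210,269), (297,210) and (331,211). I choose the black one that stands off the hob; close crops to check.

```bash
python3 - <<'E'
import cv2
import numpy as np
t=cv2.imread("pics/top0.png");s=cv2.imread("pics/scene0.png")
z=lambda i,x,y,w,h,k:cv2.resize(i[y:y+h,x:x+w],None,fx=k,fy=k,interpolation=cv2.INTER_CUBIC)
a=z(t,208,198,40,40,10);b=z(t,280,190,70,40,10)[:, :400]
b=z(t,311,191,40,40,10)
cv2.imwrite("pics/ct.png",np.hstack([a,b]))
a=z(s,408,213,40,40,10);b=z(s,295,173,40,40,10)
cv2.imwrite("pics/cs.png",np.hstack([a,b]))
E
```

```text
(no output)
```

View pics/ct.png

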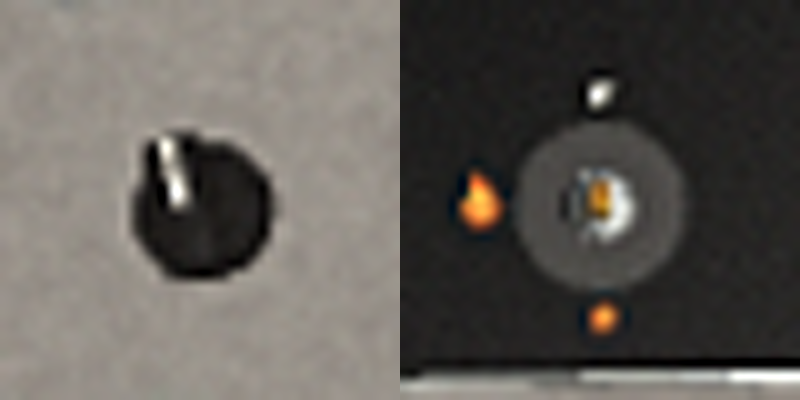

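View pics/cs.png

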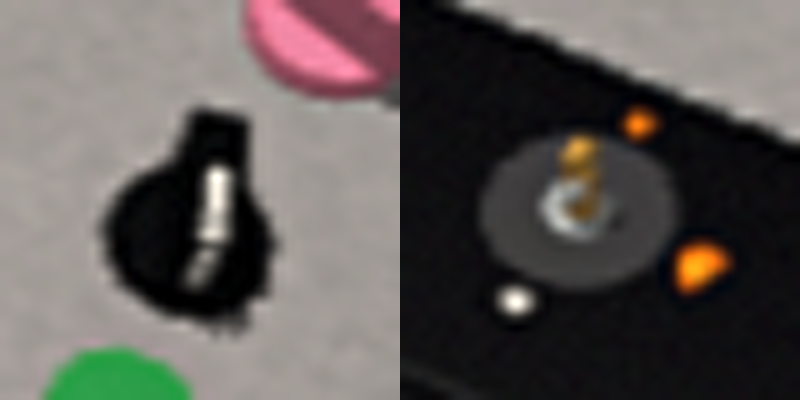

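```bash
cat > h.py <<'E'
import numpy as np,pickle
np.set_printoptions(precision=4,suppress=True)
def ray(c,u,v):
    d=np.array([(u-c["cx"])/c["fx"],-(v-c["cy"])/c["fy"],-1.]);T=c["pose"]
    d=T[:3,:3]@d;return T[:3,3],d/np.linalg.norm(d)
def atz(c,p,z):
    o,d=ray(c,*p);return o+d*(z-o[2])/d[2]
def tri(cams,ps):
    A=0;b=0;R=[]
    for c,p in zip(cams,ps):
        o,d=ray(c,*p);M=np.eye(3)-np.outer(d,d);A=A+M;b=b+M@o;R.append((M,o))
    x=np.linalg.solve(A,b);return x,[np.linalg.norm(M@(x-o)) for M,o in R]
def proj(c,X):
    T=c["pose"];p=T[:3,:3].T@(np.asarray(X)-T[:3,3]);return np.array([c["cx"]-c["fx"]*p[0]/p[2],c["cy"]+c["fy"]*p[1]/p[2]])
cr=lambda x0,y0,x,y,k=10:(x0+(x+.5)/k-.5,y0+(y+.5)/k-.5)
def load(i=0): return [pickle.load(open(f"{n}{i}.pkl","rb")) for n in("top","scene")]
E
python3 - <<'E'
from h import *
t,s=load()
P=lambda x,y:cr(208,198,x,y); Q=lambda x,y:cr(408,213,x,y)
V=lambda x,y:cr(311,191,x-400,y); W=lambda x,y:cr(295,173,x-400,y)
for n,a,b in [("inner",P(182,208),Q(219,168)),("outer",P(162,138),Q(211,243)),("spin tip",V(600,187),W(580,145)),
  ("off",V(600,94),W(516,301)),("large",V(480,205),W(702,265)),("small",V(603,318),W(640,124)),("disc",V(601,205),W(579,210))]:
    print(n,*tri([t,s],[a,b]))
print("z-plane: inner top/scene@.033",atz(t,P(182,208),.033),atz(s,Q(219,168),.033))
print("outer",atz(t,P(162,138),.033),atz(s,Q(211,243),.033))
print("skirt top@.006",atz(t,P(204,210),.006),"bar rear",atz(s,Q(217,112),.033))
for n,p,q in [("off",V(600,94),W(516,301)),("large",V(480,205),W(702,265)),("small",V(603,318),W(640,124)),("disc",V(601,205),W(579,210))]:
    print(n,atz(t,p,.008),atz(s,q,.008))
print("tip",atz(t,V(600,187),.0355),atz(s,W(580,145),.0355))
# hob corners at z .008 (top image)
for p in[(264,229),(364,229),(265,66),(360,66)]:print("corner",atz(t,p,.008))
print("fitted top", atz(t,(297,210),.0485),atz(s,(347,207),.0485))
E
```

```text
inner [0.5067 0.2963 0.0367] [np.float64(0.0007430097745695973), np.float64(0.0007430097745695597)]
outer [0.5273 0.3015 0.0366] [np.float64(0.0014127701959315499), np.float64(0.00141277019593141)]
spin tip [ 0.5259 -0.0069  0.0422] [np.float64(0.00036761163904926105), np.float64(0.00036761163904933407)]
off [ 0.5568 -0.0089  0.0112] [np.float64(0.0006588893842228278), np.float64(0.0006588893842228441)]
large [0.5243 0.0278 0.0111] [np.float64(0.000413762298613652), np.float64(0.0004137622986136852)]
small [ 0.4899 -0.008   0.0112] [np.float64(0.0005354218878812129), np.float64(0.0005354218878812966)]
disc [ 0.5235 -0.0083  0.0118] [np.float64(0.0006535588851049332), np.float64(0.0006535588851048906)]
z-plane: inner top/scene@.033 [0.5068 0.2978 0.033 ] [0.5043 0.2956 0.033 ]
outer [0.5273 0.3038 0.033 ] [0.5253 0.3003 0.033 ]
skirt top@.006 [0.5082 0.2974 0.006 ] bar rear [0.4891 0.2904 0.033 ]
off [ 0.5569 -0.0084  0.008 ] [ 0.555  -0.0108  0.008 ]
large [0.5244 0.0282 0.008 ] [0.5223 0.0264 0.008 ]
small [ 0.4899 -0.0076  0.008 ] [ 0.4877 -0.0097  0.008 ]
disc [ 0.5236 -0.0079  0.008 ] [ 0.5211 -0.0104  0.008 ]
tip [ 0.5264 -0.0068  0.0355] [ 0.5212 -0.0098  0.0355]
corner [0.4747 0.1906 0.008 ]
corner [ 0.4679 -0.1057  0.008 ]
corner [0.982  0.1853 0.008 ]
corner [ 0.9777 -0.1116  0.008 ]
fitted top [0.5251 0.0904 0.0485] [0.5465 0.0985 0.0485]
```

```bash
cat > plan.py <<'E'
import sys
from h import *
from rig import r
from scipy.spatial.transform import Rotation as Ro
def plan(tgt,yaw,n,show=True):
    """rows taking the tool (x axis at world yaw, pointing down) to tgt"""
    s=r.get_state();R=Ro.from_rotvec(s["tool_rot"]);p=np.array(s["eef_pos"])
    Rt=Ro.from_euler("z",yaw)*Ro.from_euler("x",np.pi)
    d=(R.inv()*Rt).as_rotvec()
    if d[2]<-.3 and abs(d[2])>2.9:d=-d
    st=(np.array(tgt)-p)/n
    tr=[];ro=[]
    for k in range(n):
        tr.append((R.inv().apply(st)*1000).round(1).tolist());ro.append((d/n).round(4).tolist());R=R*Ro.from_rotvec(d/n)
    for k in range(0,n,5):print(tr[k:k+5],ro[k:k+5])
    print("end",R.as_rotvec(),Rt.as_rotvec(),"need",st*n,d)
a=[float(x) for x in sys.argv[1:]]
plan(a[:3],a[3],int(a[4]))
E
python3 plan.py 0.5065 0.2968 0.10 0.265 15
```

```text
[[-27.3, -13.6, 9.9], [-29.3, -8.7, 9.9], [-30.3, -3.5, 9.9], [-30.5, 1.8, 9.9], [-29.7, 7.1, 9.9]] [[-0.0001, 0.0001, 0.1739], [-0.0001, 0.0001, 0.1739], [-0.0001, 0.0001, 0.1739], [-0.0001, 0.0001, 0.1739], [-0.0001, 0.0001, 0.1739]]
[[-28.0, 12.1, 9.9], [-25.5, 16.8, 9.9], [-22.2, 20.9, 9.9], [-18.3, 24.5, 9.9], [-13.8, 27.3, 9.9]] [[-0.0001, 0.0001, 0.1739], [-0.0001, 0.0001, 0.1739], [-0.0001, 0.0001, 0.1739], [-0.0001, 0.0001, 0.1739], [-0.0001, 0.0001, 0.1739]]
[[-8.8, 29.2, 9.9], [-3.6, 30.3, 9.9], [1.7, 30.5, 9.9], [6.9, 29.7, 9.9], [11.9, 28.1, 9.9]] [[-0.0001, 0.0001, 0.1739], [-0.0001, 0.0001, 0.1739], [-0.0001, 0.0001, 0.1739], [-0.0001, 0.0001, 0.1739], [-0.0001, 0.0001, 0.1739]]
end [3.1141 0.415  0.    ] [3.1141 0.415  0.    ] need [ 0.3413 -0.3055 -0.149 ] [-0.0009  0.0022  2.6089]
```

>>> servo_tool(
  translation=[
    [-27.3, -13.6, 7],
    [-29.3, -8.7, 7],
    [-30.3, -3.5, 7],
    [-30.5, 1.8, 7],
    [-29.7, 7.1, 7],
  ],
  rotation=[
    [0, 0, 0.174],
    [0, 0, 0.174],
    [0, 0, 0.174],
    [0, 0, 0.174],
    [0, 0, 0.174],
  ],
  jaw=0.1,
  squeeze=60,
)

```text
clock: 0.72
eef_pos: [0.2796, 0.4999, 0.2143]
tool_rot: [-1.7, -2.642, 0.001]
ft_force: [-0.3, -1.0, -0.4]
opening: 0.546
grasp_force: 0.0
```

>>> servo_tool(
  translation=[
    [-28, 12.1, 8],
    [-25.5, 16.8, 8],
    [-22.2, 20.9, 8],
    [-18.3, 24.5, 8],
    [-13.8, 27.3, 8],
  ],
  rotation=[
    [0, 0, 0.174],
    [0, 0, 0.174],
    [0, 0, 0.174],
    [0, 0, 0.174],
    [0, 0, 0.174],
  ],
)

```text
clock: 1.35
eef_pos: [0.3933, 0.3981, 0.1743]
tool_rot: [2.655, 1.679, -0.001]
ft_force: [-0.1, 0.2, 0.0]
opening: 0.549
grasp_force: 0.0
```

>>> servo_tool(
  translation=[
    [-8.8, 29.2, 10],
    [-3.6, 30.3, 10],
    [1.7, 30.5, 10],
    [6.9, 29.7, 10],
    [11.9, 28.1, 10],
  ],
  rotation=[
    [0, 0, 0.174],
    [0, 0, 0.174],
    [0, 0, 0.174],
    [0, 0, 0.174],
    [0, 0, 0.174],
  ],
)

```text
clock: 1.98
eef_pos: [0.5069, 0.2964, 0.1242]
tool_rot: [3.115, 0.404, -0.001]
ft_force: [-0.8, 0.3, 0.1]
opening: 0.548
grasp_force: 0.0
```

```bash
python3 - <<'E'
from rig import r,capture
from h import *
import cv2
t,s=capture("top"),capture("scene");pickle.dump(t,open("top1.pkl","wb"));pickle.dump(s,open("scene1.pkl","wb"))
z=lambda c,x,y,w,h,k:cv2.resize(c["color"][y:y+h,x:x+w,::-1],None,fx=k,fy=k,interpolation=cv2.INTER_CUBIC)
cv2.imwrite("pics/g1.png",np.hstack([z(t,190,180,66,66,6),z(s,390,185,66,66,6)]))
print(r.get_state())
E
python3 plan.py 0.5065 0.2968 0.029 0.265 3
```

```text
{'clock': 2.075, 'q': array([ 0.3925,  0.2542,  1.7362, -0.0009,  1.1535,  1.7055]), 'dq': array([ 0.0427, -0.0254,  0.0092,  0.0275,  0.0256, -0.0933]), 'effort': array([ -0.8983, -47.5336, -35.7814,  -0.1829,  -0.2279,   0.9135]), 'eef_pos': array([0.5074, 0.2949, 0.1233]), 'tool_rot': array([ 3.1141,  0.4043, -0.0031]), 'ft_force': array([-0.096 , -1.0249, -0.9632]), 'wrist_torque': array([0.0333, 0.0074, 0.0143]), 'grasp_force': 0.0, 'opening': 0.5477652756142305}
[[-0.1, -0.7, 31.4], [-0.1, -0.7, 31.4], [-0.1, -0.7, 31.4]] [[0.0004, 0.0007, -0.0023], [0.0004, 0.0007, -0.0023], [0.0004, 0.0007, -0.0023]]
end [3.1141 0.415  0.    ] [3.1141 0.415  0.    ] need [-0.0009  0.0019 -0.0943] [ 0.0011  0.0022 -0.0068]
```

View pics/g1.png

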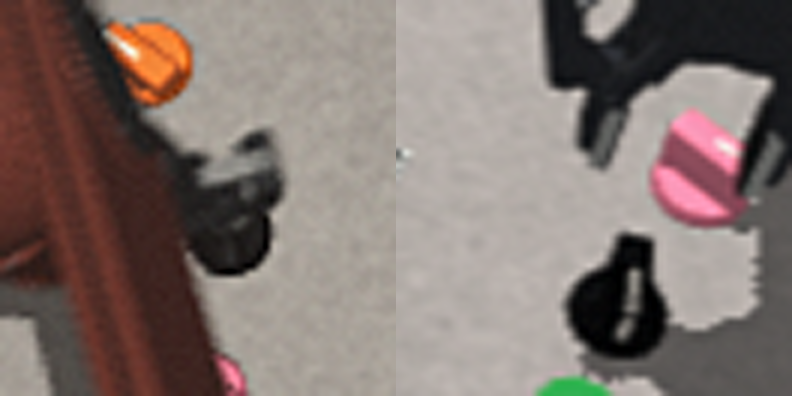

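The scene crop shows the black knob at about (620,295) between the two open fingers (605,140) and (770,165), its bar lined up with the pads; the pink one is clear. Going down.

>>> servo_tool(
  translation=[
    [-0.1, -0.7, 30],
    [-0.1, -0.7, 30],
    [-0.1, -0.5, 20],
    [0, 0, 10],
    [0, 0, 0],
  ],
  rotation=[
    [0, 0, 0],
    [0, 0, 0],
    [0, 0, 0],
    [0, 0, 0],
    [0, 0, 0],
  ],
)

```text
clock: 2.7
eef_pos: [0.5054, 0.2991, 0.0346]
tool_rot: [3.114, 0.414, -0.001]
ft_force: [-0.3, 0.6, 0.3]
opening: 0.544
grasp_force: 0.0
```

>>> servo_tool(
  translation=[
    [0.5, 2.5, 3],
    [0, 0, 2.5],
    [0, 0, 0],
  ],
  rotation=[
    [0, 0, 0],
    [0, 0, 0],
    [0, 0, 0],
  ],
)

```text
clock: 3.08
eef_pos: [0.5071, 0.2967, 0.0298]
tool_rot: [-3.114, -0.413, -0.001]
ft_force: [-0.3, 0.7, 0.2]
opening: 0.552
grasp_force: 0.0
```

>>> servo_tool(
  translation=[
    [0, 0, 0],
    [0, 0, 0],
    [0, 0, 0],
    [0, 0, 0],
    [0, 0, 0],
  ],
  rotation=[
    [0, 0, 0],
    [0, 0, 0],
    [0, 0, 0],
    [0, 0, 0],
    [0, 0, 0],
  ],
  jaw=-1,
)

```text
clock: 3.7
eef_pos: [0.5072, 0.2969, 0.0299]
tool_rot: [-3.114, -0.413, -0.001]
ft_force: [0.1, 0.0, 3.1]
opening: 0.171
grasp_force: 59.7
```

>>> servo_tool(
  translation=[
    [0, 0, -15],
    [0, 0, -30],
    [0, 0, -35],
    [0, 0, -25],
    [0, 0, 0],
  ],
  rotation=[
    [0, 0, 0],
    [0, 0, 0],
    [0, 0, 0],
    [0, 0, 0],
    [0, 0, 0],
  ],
)

```text
clock: 4.32
eef_pos: [0.5085, 0.2975, 0.1376]
tool_rot: [-3.113, -0.413, -0.008]
ft_force: [0.4, 0.6, -0.9]
opening: 0.175
grasp_force: 59.4
```

```bash
python3 plan.py 0.522 -0.009 0.125 -0.015 10
```

```text
[[-6.7, 29.9, 1.2], [-5.9, 30.1, 1.2], [-5.0, 30.3, 1.2], [-4.2, 30.4, 1.2], [-3.3, 30.5, 1.2]] [[-0.0001, -0.0005, 0.0279], [-0.0001, -0.0005, 0.0279], [-0.0001, -0.0005, 0.0279], [-0.0001, -0.0005, 0.0279], [-0.0001, -0.0005, 0.0279]]
[[-2.5, 30.6, 1.2], [-1.6, 30.6, 1.2], [-0.8, 30.7, 1.2], [0.1, 30.7, 1.2], [1.0, 30.7, 1.3]] [[-0.0001, -0.0005, 0.0279], [-0.0001, -0.0005, 0.0279], [-0.0001, -0.0005, 0.0279], [-0.0001, -0.0005, 0.0279], [-0.0001, -0.0005, 0.0279]]
end [ 3.1415 -0.0236  0.    ] [ 3.1415 -0.0236 -0.    ] need [ 0.0135 -0.3065 -0.0126] [-0.0015 -0.0052  0.2788]
```

>>> servo_tool(
  translation=[
    [-6.7, 29.9, 1.2],
    [-5.9, 30.1, 1.2],
    [-5.0, 30.3, 1.2],
    [-4.2, 30.4, 1.2],
    [-3.3, 30.5, 1.2],
  ],
  rotation=[
    [0, 0, 0.028],
    [0, 0, 0.028],
    [0, 0, 0.028],
    [0, 0, 0.028],
    [0, 0, 0.028],
  ],
)

```text
clock: 4.95
eef_pos: [0.5123, 0.1424, 0.1269]
tool_rot: [3.135, 0.193, -0.004]
ft_force: [-0.0, -0.7, 0.1]
opening: 0.174
grasp_force: 59.3
```

>>> servo_tool(
  translation=[
    [-2.5, 30.6, 1.2],
    [-1.6, 30.6, 1.2],
    [-0.8, 30.7, 1.2],
    [0.1, 30.7, 1.2],
    [1.0, 30.7, 1.3],
  ],
  rotation=[
    [0, 0, 0.028],
    [0, 0, 0.028],
    [0, 0, 0.028],
    [0, 0, 0.028],
    [0, 0, 0.028],
  ],
)

```text
clock: 5.58
eef_pos: [0.5189, -0.0107, 0.1208]
tool_rot: [-3.141, 0.027, 0.004]
ft_force: [0.6, 0.7, -0.3]
opening: 0.172
grasp_force: 59.3
```

>>> servo_tool(
  translation=[
    [0, 0, 15],
    [0, 0, 15],
    [0, 0, 10],
    [0, 0, 0],
    [0, 0, 0],
  ],
  rotation=[
    [0, 0, 0],
    [0, 0, 0],
    [0, 0, 0],
    [0, 0, 0],
    [0, 0, 0],
  ],
)

```text
clock: 6.2
eef_pos: [0.5203, -0.0094, 0.0826]
tool_rot: [-3.141, 0.024, -0.0]
ft_force: [0.2, 0.1, -0.4]
opening: 0.171
grasp_force: 59.3
```

```bash
python3 - <<'E'
from rig import r,capture
from h import *
import cv2
t,s=capture("top"),capture("scene");pickle.dump(t,open("top2.pkl","wb"));pickle.dump(s,open("scene2.pkl","wb"))
z=lambda c,x,y,w,h,k:cv2.resize(c["color"][y:y+h,x:x+w,::-1],None,fx=k,fy=k,interpolation=cv2.INTER_CUBIC)
cv2.imwrite("pics/g2.png",np.hstack([z(t,300,180,60,60,6),z(s,283,160,60,60,6)]))
st=r.get_state();print(st["eef_pos"],st["tool_rot"],st["ft_force"],st["q"])
E
python3 plan.py 0.522 -0.009 0.085 -0.015 1
```

```text
[ 0.5206 -0.0096  0.083 ] [ 3.1413 -0.0247  0.0018] [-0.6759 -0.0053 -0.4868] [-0.1701  0.1615  1.9326  0.      1.0462  1.4164]
[[1.4, -0.7, -2.0]] [[0.0002, -0.0012, -0.0007]]
end [ 3.1415 -0.0236 -0.    ] [ 3.1415 -0.0236 -0.    ] need [0.0014 0.0006 0.002 ] [ 0.0002 -0.0012 -0.0007]
```

View pics/g2.png

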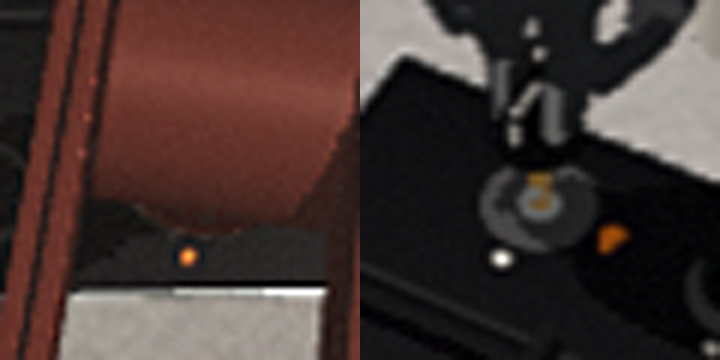

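The scene crop shows the knob's skirt at about (542,145) right above the brass spindle (540,190), pointer toward the off dot (502,258). I'll measure the alignment in a brightened crop with the predicted outlines.

```bash
python3 - <<'E'
from h import *
import cv2
s=load(2)[1];s0=load(0)[1]
g=lambda im:(255*(im/255.)**.45).astype(np.uint8)
k=13;x0,y0,w,h=298,165,30,44
def z(c):return cv2.resize(g(c["color"][y0:y0+h,x0:x0+w,::-1]),None,fx=k,fy=k,interpolation=cv2.INTER_CUBIC)
def circ(im,c,o,rad,col):
    a=np.linspace(0,2*np.pi,60)
    p=np.array([proj(c,(o[0]+rad*np.cos(t),o[1]+rad*np.sin(t),o[2])) for t in a])
    p=((p-[x0,y0]+.5)*k-.5).round().astype(int);cv2.polylines(im,[p],True,col,1)
a=z(s);b=z(s)
tcp=np.array([.5206,-.0096,.083]);o=tcp-[0,0,.0298]
circ(b,s,o,.021,(0,255,0));circ(b,s,o+[0,0,.009],.021,(255,255,0))
sp=(.5211,-.0104)
for zz in(.0355,.008):circ(b,s,(*sp,zz),.005,(0,0,255))
cv2.imwrite("pics/g3.png",np.hstack([a,b]))
E
```

```text
(no output)
```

View pics/g3.png

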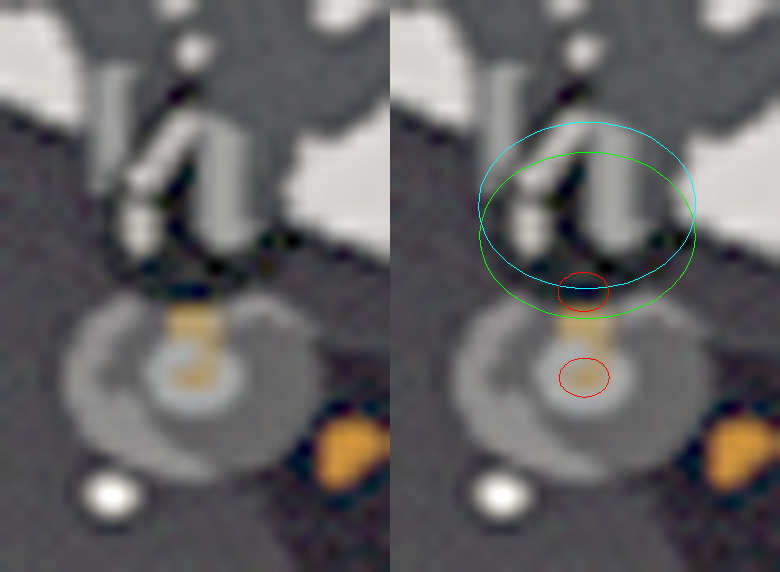

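The lower edge of the skirt is at (195,302) against a predicted 318 (left panel), so it sits about 3 mm farther back in this camera than the TCP suggests. The target becomes TCP (0.5235, -0.0088), which agrees with both views' knob-to-spindle differences.

>>> servo_tool(
  translation=[
    [2.9, -0.8, 5],
    [0, 0, 6],
    [0, 0, 0],
    [0, 0, 0],
  ],
  rotation=[
    [0, 0, 0],
    [0, 0, 0],
    [0, 0, 0],
    [0, 0, 0],
  ],
)

```text
clock: 6.8
eef_pos: [0.5229, -0.0091, 0.0712]
tool_rot: [-3.141, 0.026, 0.001]
ft_force: [-0.0, 0.3, -0.6]
opening: 0.172
grasp_force: 59.3
```

>>> servo_tool(
  translation=[
    [0, 0, 2],
    [0, 0, 2],
    [0, 0, 2],
    [0, 0, 1],
    [0, 0, 0],
  ],
  rotation=[
    [0, 0, 0],
    [0, 0, 0],
    [0, 0, 0],
    [0, 0, 0],
    [0, 0, 0],
  ],
)

```text
clock: 7.42
eef_pos: [0.5229, -0.0091, 0.0643]
tool_rot: [-3.141, 0.025, 0.0]
ft_force: [-0.4, 0.6, 0.2]
opening: 0.17
grasp_force: 59.3
```

>>> servo_tool(
  translation=[
    [0, 0, 1],
    [0, 0, 1],
    [0, 0, 0],
  ],
  rotation=[
    [0, 0, 0],
    [0, 0, 0],
    [0, 0, 0],
  ],
)

```text
clock: 7.8
eef_pos: [0.5228, -0.0091, 0.0622]
tool_rot: [-3.141, 0.026, 0.001]
ft_force: [0.8, 0.2, 0.4]
opening: 0.17
grasp_force: 59.3
```

>>> servo_tool(
  translation=[
    [0, 0, 1],
    [0, 0, 0],
  ],
  rotation=[
    [0, 0, 0],
    [0, 0, 0],
  ],
)

```text
clock: 8.05
eef_pos: [0.5228, -0.0091, 0.0612]
tool_rot: [-3.141, 0.025, 0.001]
ft_force: [-0.8, -0.3, -0.6]
opening: 0.176
grasp_force: 59.3
```

>>> servo_tool(
  translation=[
    [0, 0, 1],
    [0, 0, 1],
    [0, 0, 0],
  ],
  rotation=[
    [0, 0, 0],
    [0, 0, 0],
    [0, 0, 0],
  ],
)

```text
clock: 8.43
eef_pos: [0.5228, -0.0091, 0.0592]
tool_rot: [-3.141, 0.025, 0.001]
ft_force: [-1.9, 1.2, -0.5]
opening: 0.175
grasp_force: 59.3
```

>>> servo_tool(
  translation=[
    [0, 0, 1],
    [0, 0, 1],
    [0, 0, 0],
  ],
  rotation=[
    [0, 0, 0],
    [0, 0, 0],
    [0, 0, 0],
  ],
)

```text
clock: 8.8
eef_pos: [0.5228, -0.0091, 0.0572]
tool_rot: [-3.141, 0.025, 0.001]
ft_force: [-2.8, 0.0, -1.2]
opening: 0.171
grasp_force: 59.3
```

The knob is on the spindle, about 8 mm deep, with a slight sideways force; ease it toward -x and go on through the click.

>>> servo_tool(
  translation=[
    [-0.5, 0, 0],
    [0, 0, 1],
    [0, 0, 1],
    [0, 0, 0],
  ],
  rotation=[
    [0, 0, 0],
    [0, 0, 0],
    [0, 0, 0],
    [0, 0, 0],
  ],
)

```text
clock: 9.3
eef_pos: [0.5227, -0.0091, 0.0554]
tool_rot: [3.141, -0.025, 0.0]
ft_force: [-2.0, -0.2, -0.6]
opening: 0.172
grasp_force: 59.3
```

>>> servo_tool(
  translation=[
    [0, 0, 1],
    [0, 0, 1],
    [0, 0, 0],
  ],
  rotation=[
    [0, 0, 0],
    [0, 0, 0],
    [0, 0, 0],
  ],
)

```text
clock: 9.68
eef_pos: [0.5226, -0.0091, 0.0536]
tool_rot: [3.141, -0.025, 0.0]
ft_force: [-2.6, 0.5, 5.1]
opening: 0.173
grasp_force: 60.0
```

>>> servo_tool(
  translation=[
    [-0.5, 0, 1],
    [0, 0, 1],
    [0, 0, 0],
  ],
  rotation=[
    [0, 0, 0],
    [0, 0, 0],
    [0, 0, 0],
  ],
)

```text
clock: 10.05
eef_pos: [0.5221, -0.0091, 0.0512]
tool_rot: [3.141, -0.026, 0.0]
ft_force: [-0.5, -0.1, 0.2]
opening: 0.171
grasp_force: 59.5
```

>>> servo_tool(
  translation=[
    [0, 0, 1],
    [0, 0, 1],
    [0, 0, 1],
    [0, 0, 0],
  ],
  rotation=[
    [0, 0, 0],
    [0, 0, 0],
    [0, 0, 0],
    [0, 0, 0],
  ],
)

```text
clock: 10.55
eef_pos: [0.5216, -0.009, 0.0477]
tool_rot: [-3.141, 0.026, 0.001]
ft_force: [0.6, -0.1, -6.2]
opening: 0.176
grasp_force: 58.7
```

>>> servo_tool(
  translation=[
    [0, 0, 1],
    [0, 0, 1],
    [0, 0, 1],
    [0, 0, 0],
  ],
  rotation=[
    [0, 0, 0],
    [0, 0, 0],
    [0, 0, 0],
    [0, 0, 0],
  ],
)

```text
clock: 11.05
eef_pos: [0.5223, -0.0091, 0.0457]
tool_rot: [3.141, -0.025, 0.001]
ft_force: [0.7, -0.0, -1.1]
opening: 0.177
grasp_force: 59.0
```

>>> servo_tool(
  translation=[
    [0, 0, 1],
    [0, 0, 1],
    [0, 0, 1],
    [0, 0, 1],
    [0, 0, 0],
  ],
  rotation=[
    [0, 0, 0],
    [0, 0, 0],
    [0, 0, 0],
    [0, 0, 0],
    [0, 0, 0],
  ],
)

```text
clock: 11.68
eef_pos: [0.5227, -0.0092, 0.043]
tool_rot: [3.141, -0.025, 0.002]
ft_force: [-5.2, 1.0, 10.5]
opening: 0.17
grasp_force: 60.7
```

>>> servo_tool(
  translation=[
    [-0.7, 0, 1],
    [0, 0, 1],
    [0, 0, 1],
    [0, 0, 1],
    [0, 0, 0],
  ],
  rotation=[
    [0, 0, 0],
    [0, 0, 0],
    [0, 0, 0],
    [0, 0, 0],
    [0, 0, 0],
  ],
)

```text
clock: 12.3
eef_pos: [0.5227, -0.0092, 0.0395]
tool_rot: [3.141, -0.025, 0.004]
ft_force: [-4.5, 2.0, 14.2]
opening: 0.17
grasp_force: 60.9
```

>>> servo_tool(
  translation=[
    [-0.7, 0, 1],
    [0, 0, 1],
    [0, 0, 0.5],
    [0, 0, 0],
  ],
  rotation=[
    [0, 0, 0],
    [0, 0, 0],
    [0, 0, 0],
    [0, 0, 0],
  ],
)

```text
clock: 12.8
eef_pos: [0.5228, -0.0093, 0.0386]
tool_rot: [3.141, -0.025, 0.006]
ft_force: [-7.3, 1.3, 23.9]
opening: 0.174
grasp_force: 62.6
```

>>> servo_tool(
  translation=[
    [0, 0, 0],
    [0, 0, 0],
    [0, 0, 0],
    [0, 0, 0],
  ],
  rotation=[
    [0, 0, -0.08],
    [0, 0, -0.1],
    [0, 0, -0.1],
    [0, 0, 0],
  ],
)

```text
clock: 13.3
eef_pos: [0.523, -0.0093, 0.0386]
tool_rot: [3.113, 0.415, 0.006]
ft_force: [-7.2, 1.7, 22.8]
opening: 0.17
grasp_force: 62.5
```

```bash
python3 -c "
from rig import r
s=r.get_state();print(s['ft_force'],s['wrist_torque'],s['eef_pos'],s['tool_rot'])"
```

```text
[-7.17255163  1.65213514 22.77331774] [ 0.25165661  1.17607707 -0.01844014] [ 0.52299608 -0.00933057  0.0385574 ] [3.11285547 0.41501509 0.00622999]
```

>>> servo_tool(
  translation=[
    [-1, -0.3, 0],
    [0, 0, 0],
    [0, 0, 0],
    [0, 0, 0],
    [0, 0, 0],
  ],
  rotation=[
    [0, 0, -0.1],
    [0, 0, -0.1],
    [0, 0, -0.1],
    [0, 0, -0.1],
    [0, 0, 0],
  ],
)

```text
clock: 13.92
eef_pos: [0.5229, -0.0092, 0.0387]
tool_rot: [2.967, 1.024, 0.009]
ft_force: [-2.9, 2.8, 19.7]
opening: 0.174
grasp_force: 62.1
```

>>> servo_tool(
  translation=[
    [0, 0, 0.4],
    [0, 0, 0],
    [0, 0, 0],
    [0, 0, 0],
    [0, 0, 0],
  ],
  rotation=[
    [0, 0, -0.1],
    [0, 0, -0.1],
    [0, 0, -0.1],
    [0, 0, -0.1],
    [0, 0, -0.1],
  ],
)

```text
clock: 14.55
eef_pos: [0.5231, -0.0089, 0.0386]
tool_rot: [2.619, 1.729, 0.009]
ft_force: [-3.9, 2.9, 21.9]
opening: 0.173
grasp_force: 62.4
```

>>> servo_tool(
  translation=[
    [0, 0, 0],
    [0, 0, 0],
    [0, 0, 0],
    [0, 0, 0],
    [0, 0, 0],
  ],
  rotation=[
    [0, 0, -0.1],
    [0, 0, -0.1],
    [0, 0, -0.1],
    [0, 0, -0.1],
    [0, 0, 0],
  ],
)

```text
clock: 15.18
eef_pos: [0.523, -0.0089, 0.0386]
tool_rot: [2.225, 2.212, 0.007]
ft_force: [-5.3, 3.9, 21.5]
opening: 0.176
grasp_force: 62.4
```

```bash
python3 plan.py 0.5229 -0.0092 0.0385 1.605 1; python3 - <<'E'
from rig import r,capture
from h import *
import cv2
s=capture("scene")
s0=load(0)[1]
z=lambda c:cv2.resize((255*(c["color"][165:209,298:328,::-1]/255.)**.45).astype(np.uint8),None,fx=13,fy=13,interpolation=cv2.INTER_CUBIC)
cv2.imwrite("pics/g4.png",z(s))
st=r.get_state();print(st["ft_force"],st["wrist_torque"])
E
```

```text
[[-0.3, -0.1, 0.1]] [[0.0066, 0.0001, -0.0402]]
end [2.1831 2.2591 0.    ] [2.1831 2.2591 0.    ] need [-0.0001 -0.0003 -0.0001] [ 0.0066  0.0001 -0.0402]
[-5.068   2.4318 22.8721] [ 0.5624  0.7582 -0.0147]
```

View pics/g4.png

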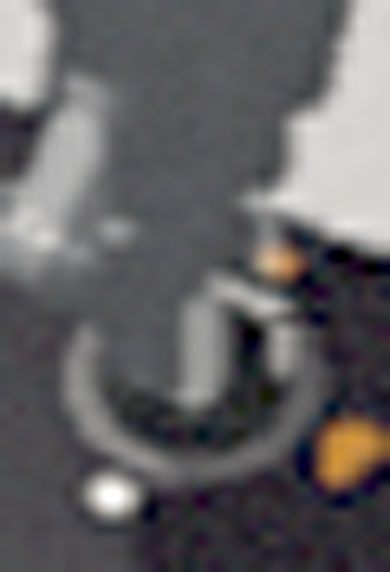

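The crop shows the skirt centred low on its disc at (195,400), and the pointer's white line (285,300–360) faces the large flame at (350,450). A small extra turn for the play, then settle and hand in.

>>> servo_tool(
  translation=[
    [0, 0, 0],
    [0, 0, 0],
    [0, 0, 0],
    [0, 0, 0],
  ],
  rotation=[
    [0, 0, -0.05],
    [0, 0, 0],
    [0, 0, 0],
    [0, 0, 0],
  ],
)

```text
clock: 15.72
eef_pos: [0.523, -0.0089, 0.0386]
tool_rot: [2.17, 2.265, 0.007]
ft_force: [-4.1, 3.7, 22.8]
opening: 0.171
grasp_force: 62.4
```

```bash
python3 -c "
from rig import r
print(r.sign_off())"
```

```text
the job is handed in; nothing more can be done
None
```

I handed the job in at 15.7 s: the knob has snapped home on the spindle and is still gripped (62 N), pressed to the stop (23 N) and turned a quarter turn to the large flame. The judged result was not reported back.

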